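# Fetch the doming block from behind the bench stands

### The arm

A 6-joint arm with a two-finger parallel gripper is mounted at the origin on the work surface. World frame = base frame: x ahead of the robot, y to its left, z up, the work surface at z = 0. Lengths are in m, angles in rad, forces in N, time in s.
With the tool pointing down it reaches from about 0.35 to 0.975 m from the base axis. Payload 7.1 kg.
Tool frame: the origin (TCP) lies on the centre line of the jaws, within the pads' length; the fingertips stand 8 mm ahead of it and the grasp point (between the pads) lies 11 mm behind it; z points along the fingers, y is the line along which they close (so a half turn about z gives the same grasp; the last joint's range is limited). The gripper opens to 88 mm and grips with 3 to 60 N. Pads are 20 mm wide; open, the fingers measure 115 mm over their backs; the gripper's body (75 mm by 178 mm) begins 61 mm behind the grasp point.
Start: joints at [-1.27, 0.423, 1.63, -0, 1.089, -0.019], TCP at [0.197, -0.593, 0.231] pointing down, gripper open.
Joint ranges: [-3, 3], [-0.9, 2.11], [0.09, 2.58], [-1.31, 4.45], [0.11, 2.69], [-2.54, 2.54]. Speed limits (rad/s): [2.39, 2.39, 3.01, 3.14, 3.14, 3.14].

### API

Orientations are given as a rotation vector (axis times angle).
In Python, from bench import arm, optics, recognise, tip_of gives the robot as it stands. The module is installed in compiled form; this text tells all that it offers.
- The arm moves only by the tool tcp_steps, called after ">>>" by a JSON object that holds its "name" and its "arguments". Schema: {"type":"object","properties":{"motion":{"type":"array","items":{"type":"array","items":{"type":"number"},"minItems":5,"maxItems":5},"minItems":1,"maxItems":12},"grip_n":{"type":"number"},"only":{"type":"string"},"quiet":{"type":"boolean"},"lines":{"type":"string"}},"required":["motion"],"additionalProperties":false}. motion is a list of rows, 1 to 12 of them, each of 5 numbers: the opening from 0.0 (shut) to 1.0 (fully open), then dx, dy, dz in a scale on which 1.0 is 0.8 m, then a turn about the tool's z in shares of pi/2 rad (1.0 is pi/2 rad); each row shifts and turns the commanded pose from where the row before left it, along the tool's axes as they then stand; what a row does not reach is not made up. A row lasts 1/12 s, in which the tool goes at most 0.0417 m and 0.125 rad, less where a joint would pass 70% of its speed; a pose out of reach is approached as far as the arm can. The fingers move at their own pace and stop on an object; grip_n is the grip in N (left out, the last holds). Time passes only in rows, so rows that do not move let the fingers close. The tool returns the time, the measured TCP pose, the force, the opening and the grip force at its end. only (a regular expression) keeps the lines of the reply that match it, lines (a string "A,B") keeps lines A to B, and quiet returns only ok. A shift or turn number past 1, either way, is cut back to 1. Input that does not fit is refused with a message, and nothing moves.
- arm.read_state(): the state, without advancing time (a new reading comes with each control period).
- optics.read_camera(name): name is "scene" or "top" or "wrist"; returns a dict with "pixels" (480x640x3 uint8, red, green, blue), "fx", "fy", "cx", "cy" (pixels), "rvec" (rotation vector, rad) and "tvec" (3), from world to camera coordinates, as OpenCV has them. Camera axes: x right, y down, z forward; pixel columns grow to the right and rows downward; lengths in m; the calibration is good to about 2 mm. A picture is of the moment at which its call begins. There is no depth.
- arm.sign_off(): hands the job in; it is judged then, once.
Trained networks look in a picture, given as the dict that the camera call returned (one of the last four; its "shot" number tells which), for a name from the list of things; names that differ only in an ending like _2 or _b are one class to them, and where a whole thing is asked for, a point or a joint stands for the part that bears it (a point fixed in the world has none). Each returns a list of dicts, best first, with "conf" (0 to 1); they miss things now and then, are a little off and sometimes report something else, mostly with a low value. They report only what shows in the picture. A call takes as long as a camera call. They do not tell look-alikes from the thing itself.
- recognise(picture, thing): "centre" ([x, y, z] in m, in the coordinates of the camera as it stood for that picture, good to about 4 mm: the middle of the surface that is visible of it).
- tip_of(picture, thing): "centre" ([x, y, z] in m, in the coordinates of the camera as it stood for that picture, good to about 4 mm: a listed point, or the origin of a listed thing).
The state is a dict: "time_s": time; "joints": joint angles; "joint_velocities": joint speeds; "tau": joint torques, N m; "ee_pos": TCP position; "eef_rot": TCP orientation; "force": force on the tool from outside, world axes, zero at the start; "moment": the same for the moment, N m; "width": opening from 0.0 (shut) to 1.0 (fully open); "grip_force": force on a finger pad.
Only numpy, scipy, OpenCV 4.12 (cv2) and the standard library are available. Lean on these libraries where they do the work, as an engineer would, in place of code of your own. Each camera call takes 0.05 s, during which the arm holds its last target. There are 200 camera calls.

### The job

The steel doming block sits at the back of the tool board, hemmed in by the punch stand, the file stand and the tin. Set all three upright on the black rubber mat, then put the doming block flat on the middle of the wooden stump, hollows up, while they wait there, and finally put each of the three back upright on the very spot where it stood. Do not tip anything over and leave the dish, the hammer and the brass weight alone.

Things in the scene. Friction and masses are not known exactly. Their poses are not given: they have to be found in the camera images.
- punch_stand: Punch stand: one rigid piece, a round pale-wood block 50 mm in diameter and 80 mm high with six ball-ended steel punches fixed in its top, 102 mm high in all, about 0.25 kg. Origin: centre of its underside, z up. Stands on one of the board's three round patches (which one varies), about 6 mm from the doming block.
- file_stand: File stand: one rigid piece, a square dark-wood block 44 x 44 mm and 80 mm high with four black file handles fixed in its top, 101 mm high in all, about 0.22 kg. Origin: centre of its underside, z up, x and y along its sides, roughly parallel to the board's at the start. Stands on one of the board's three round patches (which one varies), about 6 mm from the doming block.
- tin: Tin: plain round closed aluminium tin with lid, 50 mm in diameter, 100 mm high, about 0.2 kg. Origin: centre of its underside, z up. Below 80 mm its side is straight. Stands on one of the board's three round patches (which one varies), about 6 mm from the doming block.
- doming_block: Doming block: flat square bright steel block 45 x 45 x 20 mm (20 high) with dark round hollows on its upper face, about 0.3 kg. Origin: centre of its underside, z up, x and y along its sides, nearly parallel to the board's at the start.
- board: Tool board, fixed: pale wooden plate, top 10 mm above its origin, x = -115 to +85, y = -95 to +95 mm in its frame. Origin: on the bench surface under the doming block's start place (square grey patch). Three flush round grey patches at (-53, 0), (0, 53), (0, -53) mm; each stand starts within 3 mm of a patch centre. Dark rail, top 45 mm above the bench, along y at x = +71 to +85 mm.
- mat: Black rubber mat, fixed, the side area: 300 mm (its x) by 150 mm (its y), 4 mm thick. Origin: centre of its underside. Lies to the left or the right of the board, with the stump on the other side.
- stump: Round wooden stump with a dark iron band, fixed: 116 mm in diameter, 40 mm high, flat top with growth rings. Origin: centre of its underside.
- dish: Bystander: round terracotta dish 84 mm wide, 22 mm high, beyond the board. Origin: centre of its underside.
- hammer: Bystander: hammer 220 mm long lying on the bench beyond the board, 26 mm high. Origin: under the middle of its length, x along the handle towards the head.
- weight: Bystander: brass knob weight, 40 mm in diameter, 50 mm high, standing beyond the board. Origin: centre of its underside.
There are look-alikes about, which are no part of the job. Leave any red look-alike of the punch_stand alone. There is more than one size of the doming_block; the one meant has the size given above.

How it is judged:
By the outcome, as a careful person would: the job done as asked, in the order asked, and still so for the second after the job is handed in, with the robot touching nothing.
It also fails if it takes over 128 s, if anything falls off the work surface, if the arm or the gripper's body presses on something with over 40 N, if the wrist force passes 120 N, or if a joint passes its speed limit or range.

## Working session

There is one attempt and no reset: what is moved stays moved. The work goes in short steps, Python scripts to look and compute and a tool call to move; the robot and the scene stay as the last step left them, time stands still between calls to the robot, and variables do not carry over. Pictures are saved under pics/ and viewed, at most 14 in all, crops included, and the job is handed in when it is done.

```bash
mkdir -p pics; cat > h.py <<'E'
import numpy as np, cv2
from bench import arm, optics, recognise, tip_of
def RT(p): return cv2.Rodrigues(np.array(p['rvec'],float))[0], np.array(p['tvec'],float)
def c2w(p,c): R,t=RT(p); return R.T@(np.array(c)-t)
def pix(p,u,v,z):
    R,t=RT(p); d=R.T@np.array([(u-p['cx'])/p['fx'],(v-p['cy'])/p['fy'],1]); o=-R.T@t
    return o+d*(z-o[2])/d[2]
def proj(p,X):
    R,t=RT(p); c=R@np.array(X)+t; return p['fx']*c[0]/c[2]+p['cx'],p['fy']*c[1]/c[2]+p['cy']
def save(p,n): cv2.imwrite('pics/'+n,cv2.cvtColor(p['pixels'],cv2.COLOR_RGB2BGR))
np.set_printoptions(precision=4,suppress=True)
E
python3 - <<'E'
from h import *
for n in ("top","scene"):
    p=optics.read_camera(n); save(p,n+'0.png')
    print(n,-RT(p)[0].T@RT(p)[1],p['fx'])
    for t in "punch_stand file_stand tin doming_block board mat stump".split():
        print(t,[(c2w(p,d['centre']),round(d['conf'],2)) for d in tip_of(p,t)])
print(arm.read_state())
E
```

```text
top [ 0.5857 -0.011   1.1591] 554.5557348320554
punch_stand [(array([0.5592, 0.0566, 0.0076]), 0.74), (array([0.6715, 0.2344, 0.0008]), 0.71)]
file_stand [(array([ 0.5212, -0.0437,  0.0075]), 0.74)]
tin [(array([0.4917, 0.0185, 0.0117]), 0.62)]
doming_block [(array([0.7038, 0.0637, 0.0029]), 0.59), (array([0.5437, 0.007 , 0.0128]), 0.57)]
board [(array([ 0.5381,  0.0079, -0.0014]), 0.85)]
mat [(array([ 0.5014, -0.2869,  0.0012]), 0.71)]
stump [(array([0.5322, 0.2923, 0.0019]), 0.88)]
scene [1.1486 0.1585 0.5369] 448.2301358651506
punch_stand [(array([0.5586, 0.0579, 0.0084]), 0.84), (array([ 0.6669,  0.2366, -0.0021]), 0.68), (array([0.5387, 0.0065, 0.0123]), 0.66)]
file_stand [(array([ 0.5253, -0.0448,  0.0105]), 0.63), (array([ 0.5403,  0.0081, -0.0001]), 0.22)]
tin [(array([0.4902, 0.0209, 0.0123]), 0.76)]
doming_block [(array([0.5435, 0.0082, 0.0166]), 0.98), (array([0.7022, 0.0671, 0.0026]), 0.78)]
board [(array([ 0.5414,  0.0073, -0.0024]), 0.86)]
mat [(array([ 0.4981, -0.2855, -0.0007]), 0.96), (array([0.5624, 0.0584, 0.0048]), 0.7), (array([0.5439, 0.0063, 0.0101]), 0.48)]
stump []
{'time_s': 0.8, 'joints': array([-1.27  ,  0.4231,  1.6299, -0.    ,  1.0886, -0.019 ]), 'joint_velocities': array([ 0.0007,  0.0013, -0.0012,  0.0016,  0.    , -0.0002]), 'tau': array([  0.0006, -54.4508, -27.4029,   0.0645,   0.0168,   0.    ]), 'ee_pos': array([ 0.1965, -0.5933,  0.2307]), 'eef_rot': array([ 3.1015,  0.5002, -0.    ]), 'force': array([-0.6752,  0.339 , -0.019 ]), 'moment': array([-0.0901,  0.0145, -0.0283]), 'grip_force': 0.0, 'width': 1.0011495754007949}
```

View pics/top0.png

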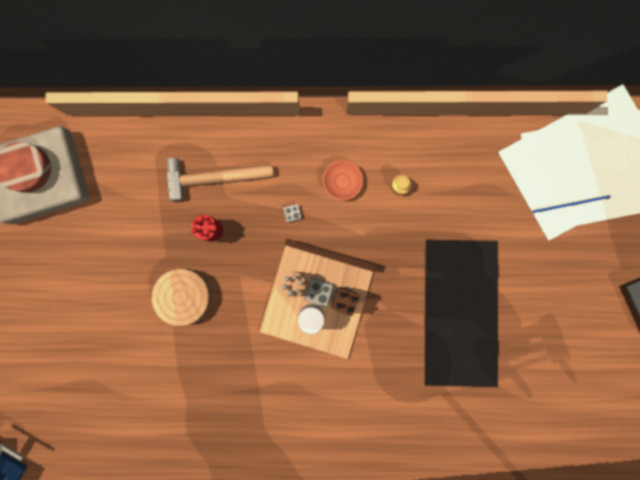

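View pics/scene0.png

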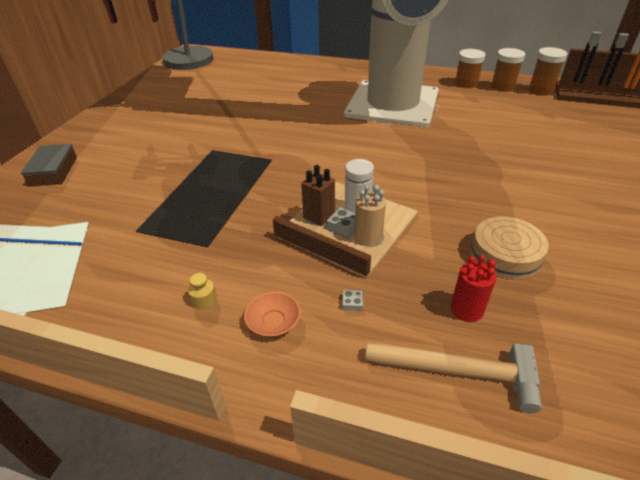

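The top view shows the board at about (318,300), with the tin at (311,320), the punch stand at (295,283) and the file stand at (346,300). The target doming block is at (319,292). The mat is on the right at (461,313) and the stump on the left at (181,297). The red stand at (207,228) and the small block at (292,213) are look-alikes.

```bash
cat >> h.py <<'E'
from scipy.spatial.transform import Rotation as Ro
def delta(t,yaw=None):
    "tool-axis shift to world TCP target t, after first turning so that tool x has world yaw"
    s=arm.read_state(); R=Ro.from_rotvec(s['eef_rot']).as_matrix(); y0=np.arctan2(R[1,0],R[0,0])
    y=y0 if yaw is None else yaw
    turn=-((y-y0+np.pi)%(2*np.pi)-np.pi)
    D=np.array([[np.cos(y),np.sin(y),0],[np.sin(y),-np.cos(y),0],[0,0,-1]]).T
    d=D@(np.array(t)-s['ee_pos'])
    print('turn %.4f'%turn,'shift',d,'pos',s['ee_pos'],'yaw %.4f'%y0,'j6 %.2f'%s['joints'][5])
    return d
E
python3 -c "
from h import *
delta([0.46,0.01,0.38],-0.277)"
```

```text
turn 0.5968 shift [ 0.0885 -0.6524 -0.1493] pos [ 0.1965 -0.5933  0.2307] yaw 0.3198 j6 -0.02
```

Units first: shifts go in shares of 0.8 m and turns go in shares of pi/2 rad. So -0.037 m / 0.8 = -0.0463, -0.03 m / 0.8 = -0.0375, 0.1194 rad / 1.5708 = 0.076.

>>> {"name": "tcp_steps", "arguments": {"motion": [[1,0,0,-0.0375,0.076],[1,0,0,-0.0375,0.076],[1,0,0,-0.0375,0.076],[1,0,0,-0.0375,0.076],[1,0,0,-0.0375,0.0759],[1,0.0063,-0.0463,0,0],[1,0.0063,-0.0463,0,0],[1,0.0063,-0.0463,0,0],[1,0.0063,-0.0463,0,0],[1,0.0063,-0.0463,0,0],[1,0.0063,-0.0463,0,0],[1,0.0063,-0.0463,0,0]]}}

```text
time_s: 1.8
ee_pos: [0.3012, -0.352, 0.3808]
eef_rot: [3.111, -0.434, 0.001]
force: [1.6, -0.0, 0.1]
width: 1.003
grip_force: 0.0
```

>>> {"name": "tcp_steps", "arguments": {"motion": [[1,0.0063,-0.0463,0,0],[1,0.0063,-0.0463,0,0],[1,0.0063,-0.0463,0,0],[1,0.0063,-0.0463,0,0],[1,0.0063,-0.0463,0,0],[1,0.0063,-0.0463,0,0],[1,0.0063,-0.0463,0,0],[1,0.0063,-0.0463,0,0],[1,0.0063,-0.0463,0,0],[1,0.0063,-0.0463,0,0],[1,0,0,0,0],[1,0,0,0,0]]}}

```text
time_s: 2.8
ee_pos: [0.4505, -0.0099, 0.3806]
eef_rot: [3.112, -0.427, -0.0]
force: [-0.3, -0.9, 0.1]
width: 0.996
grip_force: 0.0
```

```bash
python3 - <<'E'
from h import *
p=optics.read_camera('wrist'); save(p,'w1.png')
print(-RT(p)[0].T@RT(p)[1],p['fx'])
for t in "punch_stand file_stand tin doming_block board".split():
    print(t,[(c2w(p,d['centre']),round(d['conf'],2)) for d in tip_of(p,t)])
delta([0.46,0.01,0.38],-0.277)
E
```

```text
[ 0.5311 -0.0336  0.536 ] 341.43839251146954
punch_stand [(array([0.6674, 0.2314, 0.0023]), 0.9), (array([0.5572, 0.0522, 0.0083]), 0.82)]
file_stand [(array([ 0.529 , -0.0417,  0.0122]), 0.97)]
tin [(array([0.4883, 0.0194, 0.0107]), 0.75)]
doming_block [(array([0.5378, 0.0057, 0.0085]), 0.69), (array([0.7009, 0.0586, 0.0012]), 0.64)]
board []
turn -0.0021 shift [ 0.0035 -0.0245  0.0008] pos [ 0.45   -0.0126  0.3808] yaw -0.2791 j6 1.80
```

View pics/w1.png

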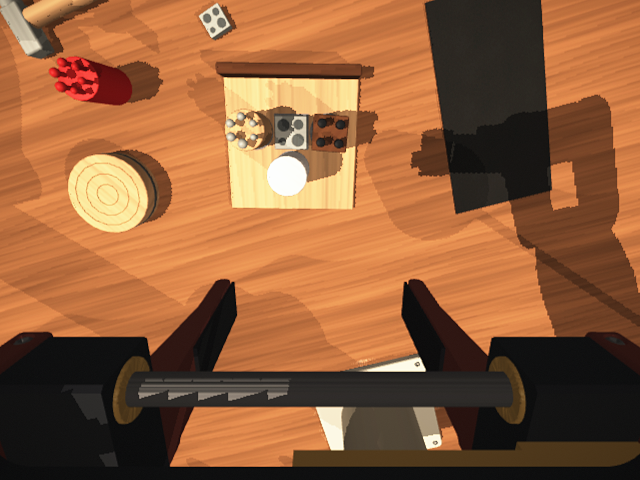

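The wrist view shows the board square to the image: its near corners are at about (232,208) and (354,209). The tin lid is at (287,175), the punch stand at (246,129), the block at (291,131) and the file stand at (331,131). I'll measure from pixels next.

```bash
python3 - <<'E'
from h import *
import pickle
p=optics.read_camera('wrist'); pickle.dump(p,open('w.pkl','wb'))
q=optics.read_camera('top'); pickle.dump(q,open('t.pkl','wb'))
for nm,im,(x,y),zz in (('w',p['pixels'],(215,60),5),('t',q['pixels'],(255,235),6)):
    c=cv2.resize(im[y:y+155 if nm=='w' else y+130, x:x+160 if nm=='w' else x+130][:120 if 0 else None],None,fx=4.5,fy=4.5,interpolation=cv2.INTER_CUBIC)
    if nm=='t': c=c[:580,:580]
    c=c[:600]; 
    if nm=='w':
        c=c[:600,:800]; cv2.imwrite('pics/wc.png',c[...,::-1])
E
python3 - <<'E'
E
```

```bash
python3 - <<'E'
from h import *
import pickle
p=pickle.load(open('w.pkl','rb'));q=pickle.load(open('t.pkl','rb'))
for nm,p,lo in (('w',p,(215,60,370,215)),('t',q,(255,235,385,365))):
    im=p['pixels']; x0,y0,x1,y1=lo
    hsv=cv2.cvtColor(im,cv2.COLOR_RGB2HSV)[y0:y1,x0:x1]
    m=((hsv[...,1]<40)&(hsv[...,2]>190)).astype(np.uint8)
    n,l,s,c=cv2.connectedComponentsWithStats(m)
    k=1+np.argmax(s[1:,4]); u,v=c[k]+[x0,y0]
    print(nm,'tin',u,v,s[k],pix(p,u,v,0.11))
    # board: project predicted board outline for comparison
    b=((hsv[...,0]>12)&(hsv[...,0]<25)&(hsv[...,2]>185)&(hsv[...,1]<150)).astype(np.uint8)
    n,l,s,c=cv2.connectedComponentsWithStats(b); k=1+np.argmax(s[1:,4])
    h=cv2.convexHull(np.argwhere(l==k)[:,::-1].astype(np.float32)+[x0,y0]); 
    h=h.astype(np.float32)
    W=np.array([pix(p,*a[0],0.01)[:2] for a in h],np.float32)
    r=cv2.minAreaRect(W); print('board rect',r, cv2.boxPoints(r))
E
```

```text
w tin 283.89253486464315 176.07957342083677 [  50   97   39   39 1219] [0.491  0.0194 0.11  ]Traceback (most recent call last):
  File "<stdin>", line 14, in <module>
cv2.error: OpenCV(4.12.0) /io/opencv/modules/imgproc/src/convhull.cpp:143: error: (-215:Assertion failed) total >= 0 && (depth == CV_32F || depth == CV_32S) in function 'convexHull'
```

View pics/wc.png

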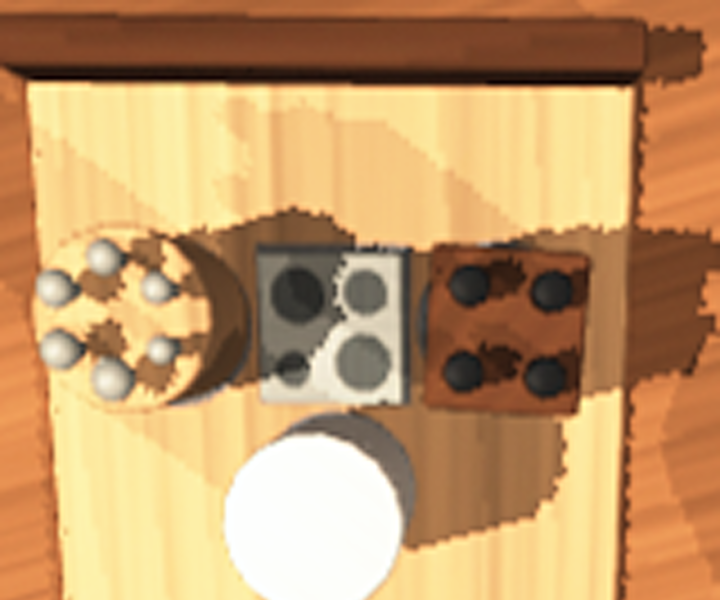

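The crop (scale 4.5, origin (215,60)) shows the punch top centred at about (125,319), the file top's corners at (432,248), (592,255), (580,412) and (425,408), and the block top's corners at (258,247), (411,247), (408,403) and (260,400). The file stand is turned slightly relative to the board.

```bash
python3 - <<'E'
from h import *
import pickle
p=pickle.load(open('w.pkl','rb'));q=pickle.load(open('t.pkl','rb'))
P=lambda x,y,z: pix(p,215+(x+.5)/4.5-.5,60+(y+.5)/4.5-.5,z)
print('punch',P(125,319,.09))
for nm,c,z in (('file',[(432,248),(592,255),(580,412),(425,408)],.09),('block',[(258,247),(411,247),(408,403),(260,400)],.03)):
    W=np.array([P(*a,z)[:2] for a in c]); e=[np.roll(W,-1,0)[i]-W[i] for i in range(4)]
    print(nm,W.mean(0),'sides',[np.hypot(*a) for a in e],'ang',[(np.arctan2(a[1],a[0])+.0)%(np.pi/2)-np.pi/2 for a in e])
a,b=P(28,85,.01),P(632,87,.01); print('rail edge',a,b,np.linalg.norm(a-b),np.arctan2(*(a-b)[:2]))
hsv=cv2.cvtColor(q['pixels'],cv2.COLOR_RGB2HSV)[300:340,290:335]
m=((hsv[...,1]<50)&(hsv[...,2]>170)).astype(np.uint8)
n,l,s,c=cv2.connectedComponentsWithStats(m);k=1+np.argmax(s[1:,4]);print('top tin',s[k],pix(q,*(c[k]+[290,300]),.11))
g=cv2.cvtColor(q['pixels'],cv2.COLOR_RGB2GRAY);m=(g[230:400,415:510]<40).astype(np.uint8)
n,l,s,c=cv2.connectedComponentsWithStats(m);k=1+np.argmax(s[1:,4]);ys,xs=np.nonzero(l==k)
r=cv2.minAreaRect(np.array([pix(q,x+415,y+230,.004)[:2] for x,y in zip(xs,ys)],np.float32));print('mat',r)
# stump: detect hull of hough
c=cv2.HoughCircles(cv2.GaussianBlur(g,(5,5),1)[250:345,135:225],cv2.HOUGH_GRADIENT,1,100,param1=100,param2=15,minRadius=22,maxRadius=36)
print(c); u,v,_=c[0][0]; print('stump',pix(q,u+135,v+250,.04))
delta([0.491,0.0195,0.16],-0.277)
E
```

```text
punch [0.5569 0.0546 0.09  ]
file [ 0.5246 -0.0462] sides [np.float64(0.043741234467085915), np.float64(0.041642056014778966), np.float64(0.04363216621307564), np.float64(0.04234436715243968)] ang [np.float64(-0.3191215080760146), np.float64(-0.33475702302090715), np.float64(-0.30298581781343037), np.float64(-0.3317875286137415)]
block [0.5406 0.0043] sides [np.float64(0.047358528711684625), np.float64(0.04673969920111962), np.float64(0.04715157963994853), np.float64(0.045810374989807404)] ang [np.float64(-0.27802593196043146), np.float64(-0.30989702089315285), np.float64(-0.2976084978835487), np.float64(-0.30582678337903224)]
rail edge [0.6356 0.0764 0.01  ] [ 0.5833 -0.1048  0.01  ] 0.18867548398613745 0.28107624009629734
top tin [  8   7  26  27 539] [0.4915 0.0204 0.11  ]
mat ((0.4170767366886139, -0.28382325172424316), (0.15016604959964752, 0.13015413284301758), 87.095703125)
[[[44.5 46.5 28.1]]]
stump [0.5303 0.2879 0.04  ]
turn -0.0018 shift [ 0.0306 -0.0419  0.2208] pos [ 0.4501 -0.0124  0.3808] yaw -0.2788 j6 1.80
```

Converted, 0.04 m / 0.8 = 0.05, 0.03 m / 0.8 = 0.0375, -0.0018 rad / 1.5708 = -0.0011.

>>> {"name": "tcp_steps", "arguments": {"motion": [[0.85,0.0191,-0.0263,0.025,-0.0011],[0.85,0.0191,-0.0261,0.0375,0],[0.85,0,0,0.05,0],[0.85,0,0,0.05,0],[0.85,0,0,0.05,0],[0.85,0,0,0.0375,0],[0.85,0,0,0.025,0],[0.85,0,0,0,0],[0.85,0,0,0,0]]}}

```text
time_s: 3.95
ee_pos: [0.4907, 0.02, 0.1602]
eef_rot: [3.111, -0.432, -0.003]
force: [-0.1, -0.4, 0.5]
width: 0.848
grip_force: 0.0
```

```bash
python3 -c "
from h import *
delta([0.491,0.0198,0.057],-0.277)"
```

```text
turn 0.0010 shift [0.0003 0.0001 0.1032] pos [0.4907 0.02   0.1602] yaw -0.2760 j6 1.86
```

Good tracking. Next I descend, close and lift.

Converted, 0.04 m / 0.8 = 0.05, 0.023 m / 0.8 = 0.0288.

>>> {"name": "tcp_steps", "arguments": {"motion": [[0.85,0,0,0.05,0],[0.85,0,0,0.05,0],[0.85,0,0,0.0288,0],[0.85,0,0,0,0],[0.85,0,0,0,0],[0.5,0,0,0,0],[0.45,0,0,0,0],[0.45,0,0,0,0],[0.45,0,0,0,0],[0.45,0,0,0,0]], "grip_n": 25}}

```text
time_s: 4.78
ee_pos: [0.4921, 0.0204, 0.059]
eef_rot: [-3.112, 0.431, -0.004]
force: [-0.3, -0.9, 9.0]
width: 0.568
grip_force: 25.0
```

```bash
python3 -c "
from h import *
delta([0.491,0.0198,0.057],-0.277)"
```

```text
turn 0.0019 shift [-0.0009  0.0009  0.002 ] pos [0.4921 0.0204 0.059 ] yaw -0.2751 j6 1.86
```

Converted, -0.03 m / 0.8 = -0.0375, -0.02 m / 0.8 = -0.025.

>>> {"name": "tcp_steps", "arguments": {"motion": [[0.45,0,0,-0.0125,0],[0.45,0,0,-0.025,0],[0.45,0,0,-0.0375,0],[0.45,0,0,-0.0375,0],[0.45,0,0,-0.0375,0],[0.45,0,0,-0.025,0],[0.45,0,0,0,0]]}}

```text
time_s: 5.37
ee_pos: [0.4935, 0.0206, 0.2024]
eef_rot: [-3.111, 0.431, -0.012]
force: [0.6, -0.2, -1.5]
width: 0.567
grip_force: 25.0
```

```bash
python3 - <<'E'
from h import *
p=optics.read_camera('scene'); save(p,'s1.png')
delta([0.40,-0.285,0.2],-0.277)
delta([0.40,-0.285,0.2],0)
E
```

```text
turn 0.0018 shift [-0.0053  0.3191  0.0001] pos [0.4923 0.0205 0.2001] yaw -0.2752 j6 1.86
turn -0.2752 shift [-0.0923  0.3055  0.0001] pos [0.4923 0.0205 0.2001] yaw -0.2752 j6 1.86
```

View pics/s1.png

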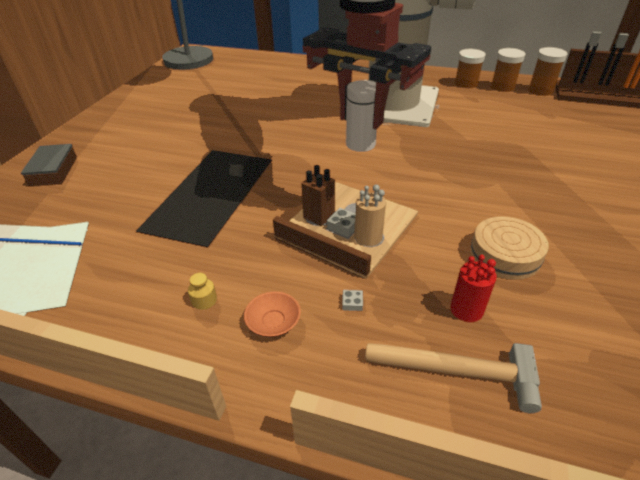

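The scene view shows the tin hanging upright at (361,118), with the other two stands undisturbed.

Converted, 0.0399 m / 0.8 = 0.0499, 0.03 m / 0.8 = 0.0375.

>>> {"name": "tcp_steps", "arguments": {"motion": [[0.45,0,0.025,0,0],[0.45,-0.0013,0.0499,0,0],[0.45,-0.0013,0.0499,0,0],[0.45,-0.0013,0.0499,0,0],[0.45,-0.0013,0.0499,0,0],[0.45,-0.0013,0.0499,0,0],[0.45,0,0.0499,0,0],[0.45,0,0.0499,0,0],[0.45,0,0.025,0,0],[0.45,0,0,0.0375,0],[0.45,0,0,0.0375,0],[0.45,0,0,0.0375,0]]}}

```text
time_s: 6.42
ee_pos: [0.3984, -0.2855, 0.1057]
eef_rot: [-3.111, 0.433, 0.001]
force: [1.1, 0.4, -2.2]
width: 0.568
grip_force: 25.0
```

>>> {"name": "tcp_steps", "arguments": {"motion": [[0.45,0,0,0.0375,0],[0.45,0,0,0.0175,0],[0.45,0,0,0.0063,0],[0.45,0,0,0,0],[0.45,0,0,0,0]]}}

```text
time_s: 6.83
ee_pos: [0.3994, -0.2853, 0.0585]
eef_rot: [-3.111, 0.431, 0.001]
force: [0.3, 0.4, -0.5]
width: 0.566
grip_force: 25.0
```

```bash
python3 -c "
from h import *
delta([0.4,-0.285,0.054],-0.277)"
```

```text
turn 0.0019 shift [ 0.0005 -0.0004  0.0045] pos [ 0.3994 -0.2853  0.0585] yaw -0.2751 j6 1.20
```

Converted, 0.003 m / 0.8 = 0.0038.

>>> {"name": "tcp_steps", "arguments": {"motion": [[0.45,0,0,0.0038,0],[0.45,0,0,0,0],[0.45,0,0,0,0]]}}

```text
time_s: 7.08
ee_pos: [0.4, -0.2858, 0.0565]
eef_rot: [3.111, -0.431, 0.002]
force: [0.4, 0.7, -1.7]
width: 0.564
grip_force: 25.0
```

>>> {"name": "tcp_steps", "arguments": {"motion": [[0.45,0,0,0.0013,0],[0.45,0,0,0,0],[0.45,0,0,0,0]]}}

```text
time_s: 7.33
ee_pos: [0.3997, -0.2856, 0.055]
eef_rot: [3.112, -0.431, 0.001]
force: [-0.1, -0.1, -1.9]
width: 0.565
grip_force: 25.0
```

Converted, 0.002 m / 0.8 = 0.0025.

>>> {"name": "tcp_steps", "arguments": {"motion": [[0.45,0,0,0.0025,0],[0.45,0,0,0,0],[0.45,0,0,0,0]]}}

```text
time_s: 7.58
ee_pos: [0.3998, -0.2857, 0.053]
eef_rot: [3.111, -0.431, 0.001]
force: [0.1, -0.3, 4.4]
width: 0.566
grip_force: 25.0
```

>>> {"name": "tcp_steps", "arguments": {"motion": [[0.45,0,0,0.0013,0],[0.45,0,0,0,0],[0.45,0,0,0,0]]}}

```text
time_s: 7.83
ee_pos: [0.3998, -0.2858, 0.0529]
eef_rot: [3.111, -0.431, 0.001]
force: [-4.4, 1.9, 18.1]
width: 0.564
grip_force: 25.0
```

Converted, -0.04 m / 0.8 = -0.05, -0.02 m / 0.8 = -0.025, 0.047 rad / 1.5708 = 0.0299.

>>> {"name": "tcp_steps", "arguments": {"motion": [[0.6,0,0,0,0],[0.7,0,0,0,0],[0.85,0,0,0,0],[0.85,0,0,-0.025,0],[0.85,0,0,-0.05,0],[0.85,0,0,-0.05,0],[0.85,0,0,-0.05,0],[0.85,0,0,-0.0125,0],[0.85,0,0,0,0.0299],[0.85,0,0,0,0]]}}

```text
time_s: 8.67
ee_pos: [0.4, -0.2857, 0.2024]
eef_rot: [3.1, -0.506, 0.003]
force: [-0.0, 0.1, 0.2]
width: 0.852
grip_force: 0.0
```

```bash
python3 -c "
from h import *
delta([0.5246,-0.0462,0.2],-0.322)"
```

```text
turn -0.0018 shift [ 0.0424 -0.2667  0.0024] pos [ 0.4    -0.2857  0.2024] yaw -0.3238 j6 1.25
```

Converted, -0.0387 m / 0.8 = -0.0484, -0.038 m / 0.8 = -0.0475.

>>> {"name": "tcp_steps", "arguments": {"motion": [[0.85,0.0075,-0.0475,0,0],[0.85,0.0075,-0.0475,0,0],[0.85,0.0075,-0.0475,0,0],[0.85,0.0075,-0.0475,0,0],[0.85,0.0075,-0.0475,0,0],[0.85,0.0075,-0.0475,0,0],[0.85,0.008,-0.0484,0,0],[0.85,0,0,0,0],[0.85,0,0,0.0375,0],[0.85,0,0,0.0375,0],[0.85,0,0,0,0],[0.85,0,0,0,0]]}}

```text
time_s: 9.67
ee_pos: [0.5223, -0.046, 0.1397]
eef_rot: [3.101, -0.503, -0.009]
force: [0.3, 0.1, 0.2]
width: 0.847
grip_force: 0.0
```

```bash
python3 -c "
from h import *
delta([0.5246,-0.0462,0.057],-0.322)
p=optics.read_camera('wrist'); save(p,'w2.png')"
```

```text
turn 0.0003 shift [ 0.0023 -0.0005  0.0827] pos [ 0.5223 -0.046   0.1397] yaw -0.3217 j6 1.78
```

View pics/w2.png

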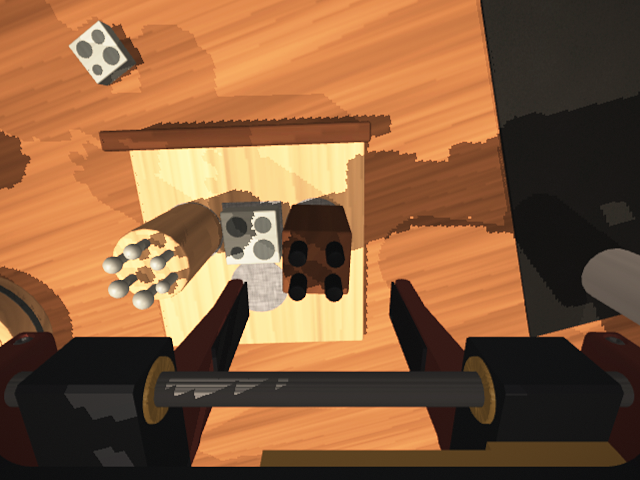

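The file stand at (316,265) is centred between the jaws, and the bare tin patch shows at (262,287). I'll grip here.

Converted, 0.035 m / 0.8 = 0.0438, 0.03 m / 0.8 = 0.0375.

>>> {"name": "tcp_steps", "arguments": {"motion": [[0.85,0.0029,0,0.0438,0],[0.85,0,0,0.0375,0],[0.85,0,0,0.0225,0],[0.85,0,0,0,0],[0.85,0,0,0,0],[0.5,0,0,0,0],[0.4,0,0,0,0],[0.4,0,0,0,0],[0.4,0,0,0,0],[0.4,0,0,0,0]], "grip_n": 25}}

```text
time_s: 10.55
ee_pos: [0.527, -0.0466, 0.0595]
eef_rot: [-3.101, 0.504, -0.002]
force: [0.1, 2.7, 1.8]
width: 0.51
grip_force: 1.2
```

```bash
python3 -c "
from h import *
delta([0.5246,-0.0462,0.057],-0.322)"
```

```text
turn -0.0002 shift [-0.0024  0.0003  0.0025] pos [ 0.527  -0.0466  0.0595] yaw -0.3222 j6 1.78
```

>>> {"name": "tcp_steps", "arguments": {"motion": [[0.4,0,0,0,0],[0.4,0,0,0,0],[0.4,0,0,0,0]]}}

```text
time_s: 10.8
ee_pos: [0.527, -0.0466, 0.0594]
eef_rot: [-3.101, 0.504, -0.002]
force: [-0.8, 0.0, 6.1]
width: 0.502
grip_force: 24.8
```

```bash
python3 -c "
from h import *
delta([0.5246,-0.0462,0.057],-0.322)"
```

```text
turn -0.0000 shift [-0.0024  0.0003  0.0024] pos [ 0.527  -0.0466  0.0594] yaw -0.3220 j6 1.78
```

>>> {"name": "tcp_steps", "arguments": {"motion": [[0.4,0,0,-0.0125,0],[0.4,0,0,-0.025,0],[0.4,0,0,-0.0375,0],[0.4,0,0,-0.0375,0],[0.4,0,0,-0.0375,0],[0.4,0,0,-0.025,0],[0.4,0,0,0,0]]}}

```text
time_s: 11.38
ee_pos: [0.5287, -0.0469, 0.2032]
eef_rot: [-3.101, 0.504, -0.012]
force: [0.5, -0.0, -2.6]
width: 0.505
grip_force: 24.8
```

```bash
python3 -c "
from h import *
delta([0.59,-0.285,0.2],-0.322)"
```

```text
turn -0.0002 shift [0.1335 0.2065 0.0032] pos [ 0.5287 -0.0469  0.2032] yaw -0.3222 j6 1.78
```

Converted, 0.04 m / 0.8 = 0.05, 0.0295 m / 0.8 = 0.0369.

>>> {"name": "tcp_steps", "arguments": {"motion": [[0.4,0.0239,0.0369,0,0],[0.4,0.0239,0.0369,0,0],[0.4,0.0239,0.0369,0,0],[0.4,0.0239,0.0369,0,0],[0.4,0.0239,0.0369,0,0],[0.4,0.0239,0.0369,0,0],[0.4,0.0236,0.0369,0,0],[0.4,0,0,0.025,0],[0.4,0,0,0.05,0],[0.4,0,0,0.05,0],[0.4,0,0,0.0375,0],[0.4,0,0,0.0125,0]]}}

```text
time_s: 12.38
ee_pos: [0.5833, -0.2828, 0.0526]
eef_rot: [-3.098, 0.504, 0.016]
force: [-9.0, 4.2, 36.7]
width: 0.501
grip_force: 25.0
```

>>> {"name": "tcp_steps", "arguments": {"motion": [[0.4,0,0,0,0],[0.4,0,0,0,0]]}}

```text
time_s: 12.55
ee_pos: [0.5872, -0.2845, 0.0578]
eef_rot: [-3.1, 0.504, 0.003]
force: [-0.1, -0.3, -2.2]
width: 0.501
grip_force: 25.0
```

```bash
python3 -c "
from h import *
delta([0.59,-0.285,0.0534],-0.322)"
```

```text
turn -0.0001 shift [ 0.0029 -0.0004  0.0044] pos [ 0.5872 -0.2845  0.0578] yaw -0.3221 j6 1.42
```

Converted, 0.003 m / 0.8 = 0.0038, 0.001 m / 0.8 = 0.0013.

>>> {"name": "tcp_steps", "arguments": {"motion": [[0.4,0.0013,0,0.0038,0],[0.4,0,0,0,0],[0.4,0,0,0,0]]}}

```text
time_s: 12.8
ee_pos: [0.5891, -0.2853, 0.0565]
eef_rot: [3.101, -0.504, 0.002]
force: [0.7, -0.8, -1.6]
width: 0.497
grip_force: 25.0
```

>>> {"name": "tcp_steps", "arguments": {"motion": [[0.4,0,0,0.0013,0],[0.4,0,0,0,0],[0.4,0,0,0,0]]}}

```text
time_s: 13.05
ee_pos: [0.5887, -0.2851, 0.055]
eef_rot: [3.101, -0.504, 0.001]
force: [-0.2, 1.0, -2.7]
width: 0.496
grip_force: 25.0
```

Converted, 0.0015 m / 0.8 = 0.0019.

>>> {"name": "tcp_steps", "arguments": {"motion": [[0.4,0,0,0.0019,0],[0.4,0,0,0,0],[0.4,0,0,0,0]]}}

```text
time_s: 13.3
ee_pos: [0.5885, -0.2851, 0.0531]
eef_rot: [-3.101, 0.504, 0.0]
force: [-0.3, 0.1, -2.0]
width: 0.499
grip_force: 25.0
```

>>> {"name": "tcp_steps", "arguments": {"motion": [[0.4,0,0,0.0006,0],[0.4,0,0,0,0],[0.4,0,0,0,0]]}}

```text
time_s: 13.55
ee_pos: [0.5885, -0.2851, 0.0526]
eef_rot: [-3.101, 0.504, 0.0]
force: [-0.4, 0.1, -2.5]
width: 0.502
grip_force: 25.0
```

Converted, 0.001 m / 0.8 = 0.0013.

>>> {"name": "tcp_steps", "arguments": {"motion": [[0.4,0,0,0.0013,0],[0.4,0,0,0,0],[0.4,0,0,0,0]]}}

```text
time_s: 13.8
ee_pos: [0.5888, -0.2852, 0.0523]
eef_rot: [3.101, -0.504, 0.0]
force: [-2.3, 1.2, 5.2]
width: 0.5
grip_force: 25.0
```

>>> {"name": "tcp_steps", "arguments": {"motion": [[0.4,0,0,0.0013,0],[0.4,0,0,0,0],[0.4,0,0,0,0]]}}

```text
time_s: 14.05
ee_pos: [0.5889, -0.2852, 0.0523]
eef_rot: [3.101, -0.504, 0.001]
force: [-4.2, 2.7, 13.2]
width: 0.501
grip_force: 25.0
```

Converted, -0.04 m / 0.8 = -0.05, -0.02 m / 0.8 = -0.025, -0.043 rad / 1.5708 = -0.0274.

>>> {"name": "tcp_steps", "arguments": {"motion": [[0.5,0,0,0,0],[0.6,0,0,0,0],[0.85,0,0,0,0],[0.85,0,0,-0.025,0],[0.85,0,0,-0.05,0],[0.85,0,0,-0.05,0],[0.85,0,0,-0.05,0],[0.85,0,0,-0.0125,0],[0.85,0,0,0,-0.0274],[0.85,0,0,0,0]]}}

```text
time_s: 14.88
ee_pos: [0.5891, -0.2854, 0.2017]
eef_rot: [3.111, -0.435, 0.004]
force: [0.4, 0.4, -0.7]
width: 0.849
grip_force: 0.0
```

```bash
python3 - <<'E'
from h import *
delta([0.5569,0.0548,0.2],-0.279)
p=optics.read_camera('scene'); save(p,'s2.png')
E
```

```text
turn 0.0014 shift [-0.1247 -0.3182  0.0017] pos [ 0.5891 -0.2854  0.2017] yaw -0.2776 j6 1.38
```

View pics/s2.png

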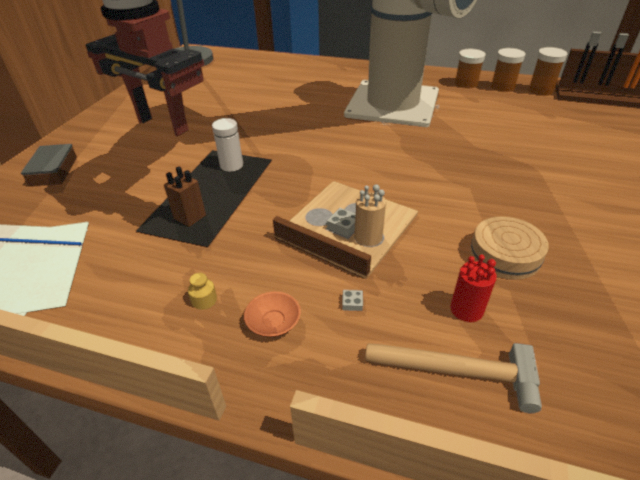

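The tin at (229,147) and the file stand at (184,198) are both upright on the mat. The punch stand is next.

Converted, -0.0354 m / 0.8 = -0.0443, -0.0139 m / 0.8 = -0.0174.

>>> {"name": "tcp_steps", "arguments": {"motion": [[0.85,-0.0174,-0.0443,0,0],[0.85,-0.0174,-0.0443,0,0],[0.85,-0.0174,-0.0443,0,0],[0.85,-0.0174,-0.0443,0,0],[0.85,-0.0174,-0.0443,0,0],[0.85,-0.0174,-0.0443,0,0],[0.85,-0.0174,-0.0443,0,0],[0.85,-0.0174,-0.0443,0,0],[0.85,-0.0169,-0.0438,0,0],[0.85,0,0,0.0375,0],[0.85,0,0,0.0375,0],[0.85,0,0,0,0]]}}

```text
time_s: 15.93
ee_pos: [0.552, 0.0558, 0.135]
eef_rot: [3.109, -0.436, -0.016]
force: [-1.2, -0.3, -0.9]
width: 0.853
grip_force: 0.0
```

>>> {"name": "tcp_steps", "arguments": {"motion": [[0.85,0,0,0,0],[0.85,0,0,0,0]]}}

```text
time_s: 16.1
ee_pos: [0.5567, 0.0548, 0.1409]
eef_rot: [3.111, -0.439, -0.001]
force: [-0.3, -1.0, -0.1]
width: 0.848
grip_force: 0.0
```

```bash
python3 - <<'E'
from h import *
delta([0.5569,0.0548,0.057],-0.279)
p=optics.read_camera('wrist'); save(p,'w3.png')
E
```

```text
turn -0.0013 shift [ 0.0002 -0.      0.0839] pos [0.5567 0.0548 0.1409] yaw -0.2803 j6 1.93
```

View pics/w3.png

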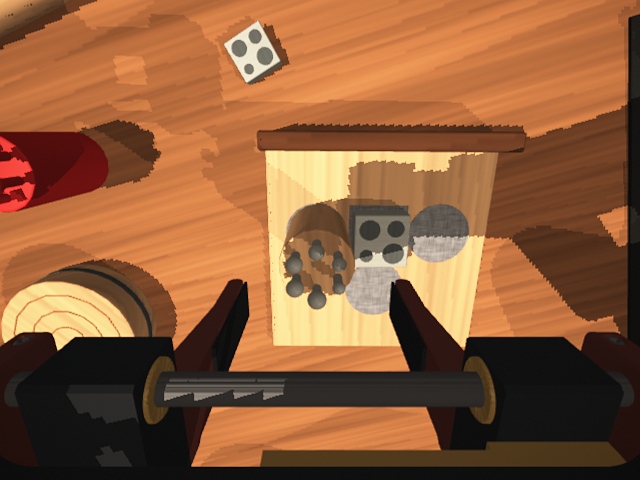

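The punch stand at (317,265) is centred between the jaws.

Converted, 0.035 m / 0.8 = 0.0438, 0.03 m / 0.8 = 0.0375.

>>> {"name": "tcp_steps", "arguments": {"motion": [[0.85,0,0,0.0438,0],[0.85,0,0,0.0375,0],[0.85,0,0,0.0238,0],[0.85,0,0,0,0],[0.85,0,0,0,0],[0.5,0,0,0,0],[0.4,0,0,0,0],[0.4,0,0,0,0],[0.4,0,0,0,0],[0.4,0,0,0,0],[0.4,0,0,0,0]], "grip_n": 25}}

```text
time_s: 17.07
ee_pos: [0.5573, 0.0553, 0.0579]
eef_rot: [-3.111, 0.437, -0.003]
force: [0.8, 0.8, 7.2]
width: 0.567
grip_force: 25.0
```

>>> {"name": "tcp_steps", "arguments": {"motion": [[0.4,0,0,-0.0125,0],[0.4,0,0,-0.025,0],[0.4,0,0,-0.0375,0],[0.4,0,0,-0.0375,0],[0.4,0,0,-0.0375,0],[0.4,0,0,-0.025,0],[0.4,0,0,0,0],[0.4,0,0,0,0]]}}

```text
time_s: 17.73
ee_pos: [0.5567, 0.0552, 0.1977]
eef_rot: [-3.111, 0.437, -0.004]
force: [-0.4, 0.4, -2.8]
width: 0.565
grip_force: 25.0
```

```bash
python3 -c "
from h import *
delta([0.495,-0.285,0.2],-0.279)"
```

```text
turn -0.0001 shift [ 0.0344  0.344  -0.0023] pos [0.5567 0.0552 0.1977] yaw -0.2791 j6 1.93
```

Converted, 0.0384 m / 0.8 = 0.048, 0.0382 m / 0.8 = 0.0478.

>>> {"name": "tcp_steps", "arguments": {"motion": [[0.4,0.0048,0.0478,0,0],[0.4,0.0048,0.0478,0,0],[0.4,0.0048,0.0478,0,0],[0.4,0.0048,0.0478,0,0],[0.4,0.0048,0.0478,0,0],[0.4,0.0048,0.0478,0,0],[0.4,0.0048,0.0478,0,0],[0.4,0.0048,0.0478,0,0],[0.4,0.005,0.048,0,0],[0.4,0,0,0,0],[0.4,0,0,0.0375,0],[0.4,0,0,0.0375,0]]}}

```text
time_s: 18.73
ee_pos: [0.4945, -0.2858, 0.1356]
eef_rot: [3.11, -0.44, 0.002]
force: [-0.3, -0.4, -2.7]
width: 0.567
grip_force: 25.0
```

>>> {"name": "tcp_steps", "arguments": {"motion": [[0.4,0,0,0.0375,0],[0.4,0,0,0.0375,0],[0.4,0,0,0.0175,0],[0.4,0,0,0.0063,0],[0.4,0,0,0,0],[0.4,0,0,0,0]]}}

```text
time_s: 19.23
ee_pos: [0.4945, -0.2847, 0.0573]
eef_rot: [-3.111, 0.437, 0.002]
force: [-0.2, -0.1, -1.3]
width: 0.565
grip_force: 25.0
```

```bash
python3 -c "
from h import *
delta([0.495,-0.285,0.0519],-0.279)"
```

```text
turn 0.0000 shift [0.0005 0.0002 0.0054] pos [ 0.4945 -0.2847  0.0573] yaw -0.2790 j6 1.31
```

Converted, 0.003 m / 0.8 = 0.0038, 0.002 m / 0.8 = 0.0025.

>>> {"name": "tcp_steps", "arguments": {"motion": [[0.4,0,0,0.0038,0],[0.4,0,0,0.0025,0],[0.4,0,0,0,0],[0.4,0,0,0,0]]}}

```text
time_s: 19.57
ee_pos: [0.495, -0.2852, 0.0533]
eef_rot: [3.111, -0.437, 0.001]
force: [-0.2, -0.8, -1.8]
width: 0.565
grip_force: 25.0
```

>>> {"name": "tcp_steps", "arguments": {"motion": [[0.4,0,0,0.0013,0],[0.4,0,0,0,0],[0.4,0,0,0,0]]}}

```text
time_s: 19.82
ee_pos: [0.4948, -0.2851, 0.0519]
eef_rot: [3.111, -0.437, 0.001]
force: [-0.1, 0.8, -0.9]
width: 0.568
grip_force: 25.0
```

Converted, 0.001 m / 0.8 = 0.0013.

>>> {"name": "tcp_steps", "arguments": {"motion": [[0.4,0,0,0.0013,0],[0.4,0,0,0,0],[0.4,0,0,0,0]]}}

```text
time_s: 20.07
ee_pos: [0.4949, -0.2852, 0.0519]
eef_rot: [3.111, -0.437, 0.001]
force: [-2.6, 2.6, 9.7]
width: 0.563
grip_force: 25.0
```

>>> {"name": "tcp_steps", "arguments": {"motion": [[0.55,0,0,0,0],[0.65,0,0,0,0],[0.85,0,0,0,0],[0.85,0,0,-0.025,0],[0.85,0,0,-0.05,0],[0.85,0,0,-0.05,0],[0.85,0,0,-0.05,0],[0.85,0,0,-0.0125,0],[0.85,0,0,0,0],[0.85,0,0,0,0]]}}

```text
time_s: 20.9
ee_pos: [0.4946, -0.285, 0.2005]
eef_rot: [3.111, -0.437, 0.001]
force: [-1.0, -0.6, -0.4]
width: 0.85
grip_force: 0.0
```

```bash
python3 - <<'E'
from h import *
delta([0.5406,0.0045,0.2],-0.290)
p=optics.read_camera('top'); 
for t in "punch_stand file_stand tin doming_block".split():
    print(t,[(c2w(p,d['centre']),round(d['conf'],2)) for d in tip_of(p,t)])
x0,y0=230,250; c=p['pixels'][250:350,150:500]; cv2.imwrite('pics/t2.png',cv2.resize(c[...,::-1],None,fx=2.2,fy=2.2))
E
```

```text
turn 0.0108 shift [-0.0387 -0.2906  0.0005] pos [ 0.4946 -0.285   0.2005] yaw -0.2792 j6 1.31
punch_stand [(array([ 0.6701,  0.2324, -0.0015]), 0.57), (array([ 0.4955, -0.286 ,  0.0043]), 0.4)]
file_stand [(array([ 0.5847, -0.2834,  0.0042]), 0.9)]
tin [(array([ 0.3974, -0.2846,  0.0086]), 0.65), (array([ 0.7576, -0.1609,  0.0005]), 0.5)]
doming_block [(array([0.7004, 0.0643, 0.0018]), 0.72)]
```

View pics/t2.png

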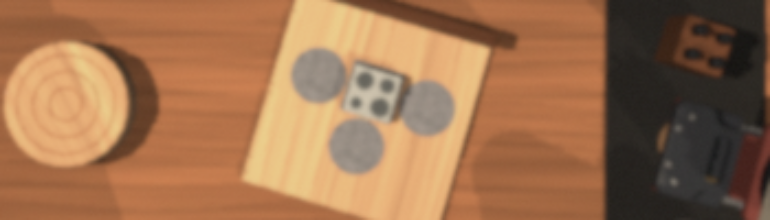

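All three stands are off the board. The block is alone at crop (375,92) and the stump at crop (67,104). I'll go over the block.

Converted, -0.0365 m / 0.8 = -0.0456, -0.0363 m / 0.8 = -0.0454, 0.0108 rad / 1.5708 = 0.0069.

>>> {"name": "tcp_steps", "arguments": {"motion": [[0.85,0,0,0,0.0069],[0.85,-0.006,-0.0454,0,0],[0.85,-0.006,-0.0454,0,0],[0.85,-0.006,-0.0454,0,0],[0.85,-0.006,-0.0454,0,0],[0.85,-0.006,-0.0454,0,0],[0.85,-0.006,-0.0454,0,0],[0.85,-0.006,-0.0454,0,0],[0.85,-0.0064,-0.0456,0,0],[0.85,0,0,0,0],[0.85,0,0,0,0],[0.85,0,0,0,0]]}}

```text
time_s: 22.15
ee_pos: [0.5404, 0.0043, 0.2002]
eef_rot: [3.108, -0.453, -0.002]
force: [-0.4, 0.6, 0.3]
width: 0.846
grip_force: 0.0
```

```bash
python3 - <<'E'
from h import *
import pickle
delta([0.5406,0.0045,0.1],-0.290)
p=optics.read_camera('wrist'); pickle.dump(p,open('w4.pkl','wb'))
c=np.array(proj(p,[0.5406,0.0045,0.03])); x,y=(c-60).astype(int); print(x,y)
cv2.imwrite('pics/w4.png',cv2.resize(p['pixels'][y:y+120,x:x+120][...,::-1],None,fx=5,fy=5,interpolation=cv2.INTER_CUBIC))
s=np.array(proj(p,[0.53,0.288,0.04]));print(s)
E
```

```text
turn 0.0006 shift [ 0.0002 -0.0003  0.1002] pos [0.5404 0.0043 0.2002] yaw -0.2894 j6 1.85
257 160
[ 57.9455 307.584 ]
```

View pics/w4.png

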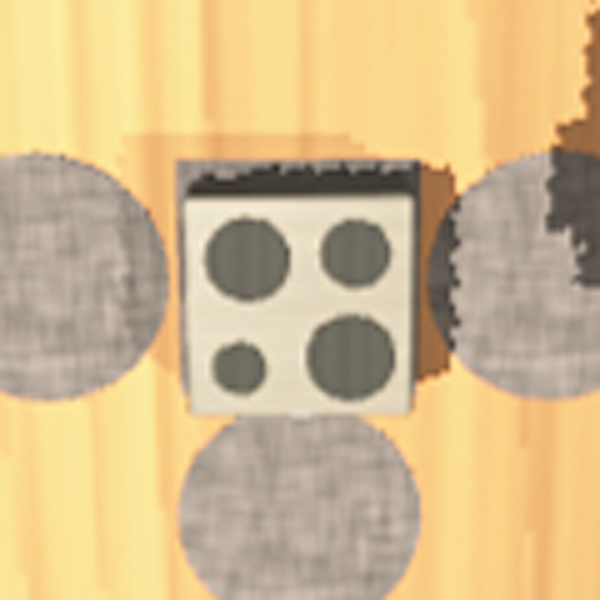

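The block top's corners are at crop (183,197), (415,197), (412,414) and (190,414), so it is centred and square to the jaws.

Converted, 0.04 m / 0.8 = 0.05, 0.03 m / 0.8 = 0.0375.

>>> {"name": "tcp_steps", "arguments": {"motion": [[0.8,0,0,0.05,0],[0.8,0,0,0.05,0],[0.8,0,0,0.05,0],[0.8,0,0,0.0375,0],[0.8,0,0,0.025,0],[0.8,0,0,0.0063,0],[0.8,0,0,0.0013,0],[0.8,0,0,0,0],[0.8,0,0,0,0]]}}

```text
time_s: 22.95
ee_pos: [0.5419, 0.0039, 0.0261]
eef_rot: [-3.108, 0.455, -0.004]
force: [-0.2, -0.3, 0.6]
width: 0.798
grip_force: 0.0
```

```bash
python3 -c "
from h import *
delta([0.5400,0.0045,0.021],-0.290)"
```

```text
turn -0.0009 shift [-0.0019 -0.      0.0051] pos [0.5419 0.0039 0.0261] yaw -0.2909 j6 1.85
```

Converted, 0.003 m / 0.8 = 0.0038, -0.001 m / 0.8 = -0.0013.

>>> {"name": "tcp_steps", "arguments": {"motion": [[0.8,-0.0013,0,0.0038,0],[0.8,0,0,0,0],[0.8,0,0,0,0],[0.5,0,0,0,0],[0.4,0,0,0,0],[0.4,0,0,0,0],[0.4,0,0,0,0],[0.4,0,0,0,0],[0.4,0,0,0,0]], "grip_n": 30}}

```text
time_s: 23.7
ee_pos: [0.5399, 0.0049, 0.0218]
eef_rot: [-3.108, 0.454, -0.0]
force: [0.4, 0.6, 1.1]
width: 0.515
grip_force: 30.0
```

```bash
python3 -c "
from h import *
delta([0.5400,0.0045,0.021],-0.290)"
```

```text
turn -0.0000 shift [0.0002 0.0004 0.0008] pos [0.5399 0.0049 0.0218] yaw -0.2900 j6 1.85
```

>>> {"name": "tcp_steps", "arguments": {"motion": [[0.4,0,0,-0.0125,0],[0.4,0,0,-0.025,0],[0.4,0,0,-0.0375,0],[0.4,0,0,-0.0375,0],[0.4,0,0,-0.025,0],[0.4,0,0,0,0],[0.4,0,0,0,0]]}}

```text
time_s: 24.28
ee_pos: [0.5401, 0.0047, 0.1326]
eef_rot: [-3.108, 0.454, -0.003]
force: [-0.7, -0.2, -2.8]
width: 0.512
grip_force: 30.0
```

```bash
python3 -c "
from h import *
delta([0.5303,0.2890,0.13],-0.290)"
```

```text
turn -0.0000 shift [-0.0907 -0.2696  0.0026] pos [0.5401 0.0047 0.1326] yaw -0.2900 j6 1.85
```

Converted, -0.0337 m / 0.8 = -0.0421, -0.0113 m / 0.8 = -0.0141.

>>> {"name": "tcp_steps", "arguments": {"motion": [[0.4,0.0038,-0.0421,-0.0125,0],[0.4,0.0038,-0.0421,-0.0125,0],[0.4,-0.0141,-0.0421,-0.0125,0],[0.4,-0.0141,-0.0421,-0.0125,0],[0.4,-0.0375,-0.0313,-0.0125,0],[0.4,-0.0375,-0.025,-0.0125,0],[0.4,0,0,0,0],[0.4,0,0,0,0],[0.4,0,0,0,0]]}}

```text
time_s: 25.03
ee_pos: [0.5169, 0.1987, 0.1901]
eef_rot: [3.107, -0.452, -0.003]
force: [-0.2, -0.3, -2.8]
width: 0.51
grip_force: 30.0
```

```bash
python3 - <<'E'
from h import *
import pickle
delta([0.5303,0.2890,0.13],-0.290)
p=optics.read_camera('wrist'); pickle.dump(p,open('w5.pkl','wb'));save(p,'w5.png')
print(proj(p,[0.5303,0.289,0.04]))
q=optics.read_camera('top'); pickle.dump(q,open('t5.pkl','wb'))
print([(c2w(r,d['centre']),round(d['conf'],2)) for r in (p,q) for d in tip_of(r,'stump')])
E
```

```text
turn 0.0009 shift [-0.013  -0.0904  0.0601] pos [0.5169 0.1987 0.1901] yaw -0.2891 j6 2.21
(np.float64(220.95280548817553), np.float64(238.83246132215572))
[(array([0.5288, 0.2862, 0.0049]), 0.82)]
```

View pics/w5.png

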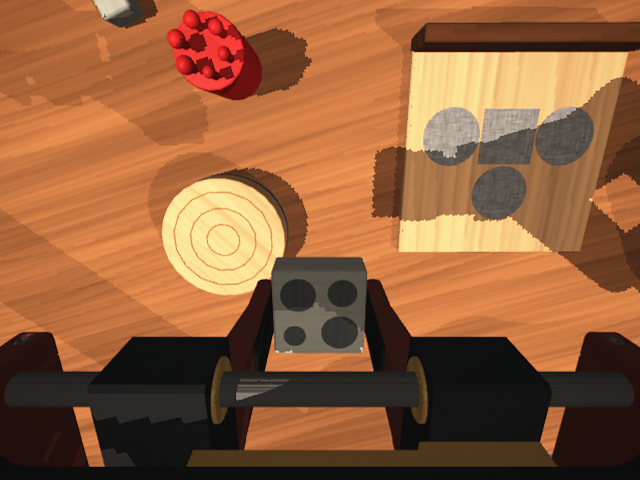

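The block is held at (319,305). The stump top is centred on its innermost ring at (223,238).

```bash
python3 - <<'E'
from h import *
import pickle
p=pickle.load(open('w5.pkl','rb')); print(pix(p,223,238,.04))
delta(list(pix(p,223,238,.04)[:2])+[0.09],-0.290)
E
```

```text
[0.5305 0.2869 0.04  ]
turn -0.0017 shift [-0.0134 -0.0889  0.1008] pos [0.518  0.1979 0.1908] yaw -0.2917 j6 2.21
```

Units first: shifts go in shares of 0.8 m and turns go in shares of pi/2 rad. So 0.04 m / 0.8 = 0.05, -0.03 m / 0.8 = -0.0375.

>>> {"name": "tcp_steps", "arguments": {"motion": [[0.4,-0.0056,-0.0375,0,0],[0.4,-0.0056,-0.0375,0,0],[0.4,-0.0055,-0.0361,0,0],[0.4,0,0,0.05,0],[0.4,0,0,0.05,0],[0.4,0,0,0.0375,0],[0.4,0,0,0.025,0],[0.4,0,0,0,0],[0.4,0,0,0,0],[0.4,0,0,0,0]]}}

```text
time_s: 26.07
ee_pos: [0.5316, 0.288, 0.0627]
eef_rot: [-3.107, 0.455, -0.002]
force: [-0.3, 0.1, -2.8]
width: 0.513
grip_force: 30.0
```

```bash
python3 -c "
from h import *
delta([0.5305,0.2870,0.0525],-0.290)"
```

```text
turn -0.0009 shift [-0.0007  0.0012  0.0102] pos [0.5316 0.288  0.0627] yaw -0.2909 j6 2.34
```

Converted, 0.007 m / 0.8 = 0.0088, 0.001 m / 0.8 = 0.0013.

>>> {"name": "tcp_steps", "arguments": {"motion": [[0.4,-0.0006,0.0013,0.0088,0],[0.4,0,0,0.0013,0],[0.4,0,0,0,0],[0.4,0,0,0,0]]}}

```text
time_s: 26.4
ee_pos: [0.5299, 0.2873, 0.0544]
eef_rot: [-3.108, 0.454, -0.001]
force: [0.4, 1.4, -2.4]
width: 0.512
grip_force: 30.0
```

>>> {"name": "tcp_steps", "arguments": {"motion": [[0.4,0,0,0.0015,0],[0.4,0,0,0,0],[0.4,0,0,0,0]]}}

```text
time_s: 26.65
ee_pos: [0.5296, 0.2873, 0.0526]
eef_rot: [-3.109, 0.454, -0.0]
force: [-0.5, 0.3, -3.2]
width: 0.511
grip_force: 30.0
```

Converted, 0.001 m / 0.8 = 0.0013.

>>> {"name": "tcp_steps", "arguments": {"motion": [[0.4,0,0,0.0013,0],[0.4,0,0,0,0],[0.4,0,0,0,0]]}}

```text
time_s: 26.9
ee_pos: [0.5297, 0.2873, 0.0518]
eef_rot: [-3.108, 0.454, -0.001]
force: [-1.6, -1.0, 2.5]
width: 0.508
grip_force: 30.0
```

>>> {"name": "tcp_steps", "arguments": {"motion": [[0.4,0,0,0.0009,0],[0.4,0,0,0,0],[0.4,0,0,0,0]]}}

```text
time_s: 27.15
ee_pos: [0.5297, 0.2873, 0.0518]
eef_rot: [-3.108, 0.454, -0.001]
force: [-3.4, -0.7, 8.6]
width: 0.511
grip_force: 30.0
```

Converted, -0.04 m / 0.8 = -0.05, -0.02 m / 0.8 = -0.025, -0.011 rad / 1.5708 = -0.007.

>>> {"name": "tcp_steps", "arguments": {"motion": [[0.55,0,0,0,0],[0.65,0,0,0,0],[0.75,0,0,0,0],[0.75,0,0,-0.025,0],[0.75,0,0,-0.05,0],[0.75,0,0,-0.05,0],[0.75,0,0,-0.05,0],[0.75,0,0,-0.0125,0],[0.75,0,0,0,-0.007],[0.75,0,0,0,0]]}}

```text
time_s: 27.98
ee_pos: [0.5294, 0.2871, 0.2006]
eef_rot: [-3.111, 0.435, -0.001]
force: [-0.8, 0.4, -0.2]
width: 0.75
grip_force: 0.0
```

```bash
python3 - <<'E'
from h import *
delta([0.4949,-0.2852,0.2],-0.279)
p=optics.read_camera('scene'); cv2.imwrite('pics/s3.png',cv2.resize(p['pixels'][120:320,100:580][...,::-1],None,fx=1.6,fy=1.6))
E
```

```text
turn 0.0009 shift [0.1244 0.5597 0.0006] pos [0.5294 0.2871 0.2006] yaw -0.2781 j6 2.33
```

View pics/s3.png

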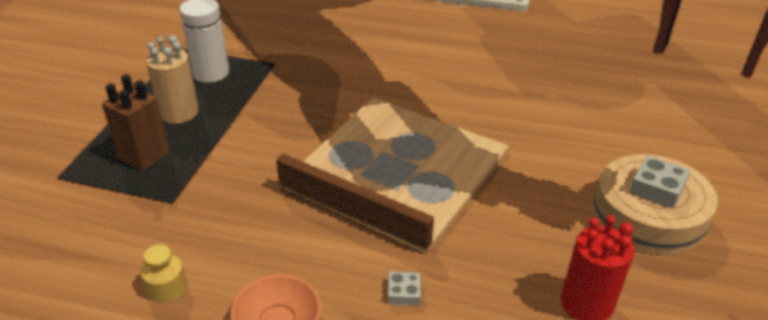

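The block lies flat on the stump, hollows up, at crop (660,182). All three stands are upright on the mat. I'll bring the punch stand back first.

Converted, 0.04 m / 0.8 = 0.05, 0.0089 m / 0.8 = 0.0111.

>>> {"name": "tcp_steps", "arguments": {"motion": [[0.85,0.0111,0.05,0,0],[0.85,0.0111,0.05,0,0],[0.85,0.0111,0.05,0,0],[0.85,0.0111,0.05,0,0],[0.85,0.0111,0.05,0,0],[0.85,0.0111,0.05,0,0],[0.85,0.0111,0.05,0,0],[0.85,0.0111,0.05,0,0],[0.85,0.0111,0.05,0,0],[0.85,0.0111,0.05,0,0],[0.85,0.0111,0.05,0,0],[0.85,0.0111,0.05,0,0]]}}

```text
time_s: 29.03
ee_pos: [0.4981, -0.205, 0.1981]
eef_rot: [-3.11, 0.437, 0.007]
force: [1.0, -0.2, 0.5]
width: 0.854
grip_force: 0.0
```

>>> {"name": "tcp_steps", "arguments": {"motion": [[0.85,0.011,0.05,0,0],[0.85,0.011,0.0496,0,0],[0.85,0,0,0,0],[0.85,0,0,0,0],[0.85,0,0,0,0]]}}

```text
time_s: 29.45
ee_pos: [0.4937, -0.2842, 0.1985]
eef_rot: [-3.109, 0.438, 0.006]
force: [-0.3, 1.1, -0.7]
width: 0.851
grip_force: 0.0
```

```bash
python3 -c "
from h import *
delta([0.4949,-0.2852,0.052],-0.279)"
```

```text
turn -0.0009 shift [0.0014 0.0006 0.1465] pos [ 0.4937 -0.2842  0.1985] yaw -0.2799 j6 1.31
```

Converted, 0.04 m / 0.8 = 0.05, 0.035 m / 0.8 = 0.0438.

>>> {"name": "tcp_steps", "arguments": {"motion": [[0.85,0,0,0.05,0],[0.85,0,0,0.05,0],[0.85,0,0,0.0438,0],[0.85,0,0,0.0313,0],[0.85,0,0,0.0063,0],[0.85,0,0,0,0],[0.85,0,0,0,0],[0.85,0,0,0,0]]}}

```text
time_s: 30.12
ee_pos: [0.4962, -0.2851, 0.0574]
eef_rot: [3.11, -0.435, 0.004]
force: [0.1, 0.3, 0.3]
width: 0.85
grip_force: 0.0
```

```bash
python3 -c "
from h import *
delta([0.4949,-0.2852,0.052],-0.279)"
```

```text
turn 0.0008 shift [-0.0013  0.0004  0.0054] pos [ 0.4962 -0.2851  0.0574] yaw -0.2782 j6 1.31
```

Converted, 0.0035 m / 0.8 = 0.0044, -0.001 m / 0.8 = -0.0013.

>>> {"name": "tcp_steps", "arguments": {"motion": [[0.85,-0.0013,0,0.0044,0],[0.85,0,0,0,0],[0.5,0,0,0,0],[0.4,0,0,0,0],[0.4,0,0,0,0],[0.4,0,0,0,0],[0.4,0,0,0,0],[0.4,0,0,0,0],[0.4,0,0,0,0]], "grip_n": 25}}

```text
time_s: 30.87
ee_pos: [0.4941, -0.2849, 0.0524]
eef_rot: [3.111, -0.437, 0.0]
force: [-0.3, -0.5, 3.4]
width: 0.566
grip_force: 25.0
```

```bash
python3 -c "
from h import *
delta([0.4949,-0.2852,0.052],-0.279)"
```

```text
turn 0.0000 shift [0.0008 0.     0.0004] pos [ 0.4941 -0.2849  0.0524] yaw -0.2790 j6 1.31
```

>>> {"name": "tcp_steps", "arguments": {"motion": [[0.4,0,0,-0.0125,0],[0.4,0,0,-0.025,0],[0.4,0,0,-0.0375,0],[0.4,0,0,-0.0375,0],[0.4,0,0,-0.0375,0],[0.4,0,0,-0.025,0],[0.4,0,0,0,0],[0.4,0,0,0,0]]}}

```text
time_s: 31.53
ee_pos: [0.4943, -0.285, 0.1932]
eef_rot: [3.11, -0.437, 0.003]
force: [0.3, -0.0, -2.2]
width: 0.567
grip_force: 25.0
```

```bash
python3 -c "
from h import *
delta([0.557,0.0550,0.15],-0.279)"
```

```text
turn 0.0000 shift [-0.0334 -0.3441  0.0432] pos [ 0.4943 -0.285   0.1932] yaw -0.2790 j6 1.31
```

Converted, -0.0385 m / 0.8 = -0.0481, -0.0382 m / 0.8 = -0.0478.

>>> {"name": "tcp_steps", "arguments": {"motion": [[0.4,-0.0046,-0.0478,0,0],[0.4,-0.0046,-0.0478,0,0],[0.4,-0.0046,-0.0478,0,0],[0.4,-0.0046,-0.0478,0,0],[0.4,-0.0046,-0.0478,0,0],[0.4,-0.0046,-0.0478,0,0],[0.4,-0.0046,-0.0478,0,0],[0.4,-0.0046,-0.0478,0,0],[0.4,-0.0048,-0.0481,0,0],[0.4,0,0,0,0],[0.4,0,0,0,0],[0.4,0,0,0,0]]}}

```text
time_s: 32.53
ee_pos: [0.5554, 0.0549, 0.1905]
eef_rot: [3.11, -0.435, -0.005]
force: [-0.5, 0.1, -1.7]
width: 0.565
grip_force: 25.0
```

>>> {"name": "tcp_steps", "arguments": {"motion": [[0.4,0,0,0.0375,0],[0.4,0,0,0.05,0],[0.4,0,0,0.0375,0],[0.4,0,0,0.025,0],[0.4,0,0,0.01,0],[0.4,0,0,0,0],[0.4,0,0,0,0],[0.4,0,0,0,0]]}}

```text
time_s: 33.2
ee_pos: [0.5577, 0.0546, 0.0655]
eef_rot: [-3.11, 0.438, -0.003]
force: [0.7, 0.9, -1.5]
width: 0.567
grip_force: 25.0
```

```bash
python3 -c "
from h import *
delta([0.5565,0.0555,0.0584],-0.279)"
```

```text
turn -0.0009 shift [-0.0014 -0.0005  0.0071] pos [0.5577 0.0546 0.0655] yaw -0.2799 j6 1.93
```

Converted, 0.004 m / 0.8 = 0.005, 0.0015 m / 0.8 = 0.0019.

>>> {"name": "tcp_steps", "arguments": {"motion": [[0.4,-0.0006,-0.0006,0.005,0],[0.4,0,0,0.0019,0],[0.4,0,0,0,0],[0.4,0,0,0,0]]}}

```text
time_s: 33.53
ee_pos: [0.5565, 0.0558, 0.0592]
eef_rot: [-3.111, 0.437, -0.001]
force: [-0.1, 0.6, -2.6]
width: 0.567
grip_force: 25.0
```

>>> {"name": "tcp_steps", "arguments": {"motion": [[0.4,0,0,0.0015,0],[0.4,0,0,0,0],[0.4,0,0,0,0]]}}

```text
time_s: 33.78
ee_pos: [0.5567, 0.0559, 0.0584]
eef_rot: [-3.111, 0.437, -0.001]
force: [-1.4, -0.4, 5.6]
width: 0.565
grip_force: 25.0
```

```bash
python3 -c "
from h import *
delta([0.5565,0.0555,0.0584],-0.279)"
```

```text
turn 0.0002 shift [-0.0001  0.0005  0.    ] pos [0.5567 0.0559 0.0584] yaw -0.2788 j6 1.93
```

Converted, -0.04 m / 0.8 = -0.05, -0.02 m / 0.8 = -0.025, 0.043 rad / 1.5708 = 0.0274.

>>> {"name": "tcp_steps", "arguments": {"motion": [[0.6,0,0,0,0],[0.65,0,0,0,0],[0.85,0,0,0,0],[0.85,0,0,-0.025,0],[0.85,0,0,-0.05,0],[0.85,0,0,-0.05,0],[0.85,0,0,-0.05,0],[0.85,0,0,0,0.0274],[0.85,0,0,0,0],[0.85,0,0,0,0]]}}

```text
time_s: 34.62
ee_pos: [0.556, 0.0557, 0.1974]
eef_rot: [3.101, -0.502, -0.0]
force: [-0.3, -0.0, 0.1]
width: 0.849
grip_force: 0.0
```

```bash
python3 - <<'E'
from h import *
delta([0.5888,-0.2852,0.2],-0.322)
E
```

```text
turn 0.0010 shift [ 0.139   0.313  -0.0026] pos [0.556  0.0557 0.1974] yaw -0.3210 j6 1.97
```

Converted, 0.0348 m / 0.8 = 0.0435, 0.0346 m / 0.8 = 0.0433.

>>> {"name": "tcp_steps", "arguments": {"motion": [[0.85,0.0193,0.0435,0,0],[0.85,0.0193,0.0435,0,0],[0.85,0.0193,0.0435,0,0],[0.85,0.0193,0.0435,0,0],[0.85,0.0193,0.0435,0,0],[0.85,0.0193,0.0435,0,0],[0.85,0.0193,0.0435,0,0],[0.85,0.0194,0.0435,0,0],[0.85,0.0194,0.0433,0,0],[0.85,0,0,0,0],[0.85,0,0,0,0],[0.85,0,0,0,0]]}}

```text
time_s: 35.62
ee_pos: [0.5878, -0.2843, 0.1954]
eef_rot: [-3.1, 0.503, 0.006]
force: [-0.1, -0.2, 0.6]
width: 0.851
grip_force: 0.0
```

>>> {"name": "tcp_steps", "arguments": {"motion": [[0.85,0,0,0.05,0],[0.85,0,0,0.05,0],[0.85,0,0,0.0438,0],[0.85,0,0,0.025,0],[0.85,0,0,0.0063,0],[0.85,0,0,0,0],[0.85,0,0,0,0],[0.85,0,0,0,0]]}}

```text
time_s: 36.28
ee_pos: [0.5903, -0.2851, 0.0595]
eef_rot: [3.1, -0.502, 0.004]
force: [-1.0, -0.3, -0.1]
width: 0.85
grip_force: 0.0
```

```bash
python3 -c "
from h import *
delta([0.5889,-0.2852,0.0523],-0.322)"
```

```text
turn 0.0009 shift [-0.0013  0.0006  0.0072] pos [ 0.5903 -0.2851  0.0595] yaw -0.3211 j6 1.42
```

Converted, 0.0055 m / 0.8 = 0.0069, -0.0005 m / 0.8 = -0.0006.

>>> {"name": "tcp_steps", "arguments": {"motion": [[0.85,-0.0006,0.0004,0.0069,0],[0.85,0,0,0,0],[0.5,0,0,0,0],[0.4,0,0,0,0],[0.4,0,0,0,0],[0.4,0,0,0,0],[0.4,0,0,0,0],[0.4,0,0,0,0],[0.4,0,0,0,0],[0.4,0,0,0,0]], "grip_n": 25}}

```text
time_s: 37.12
ee_pos: [0.5885, -0.2853, 0.0522]
eef_rot: [3.101, -0.504, 0.0]
force: [-0.3, 0.4, 0.7]
width: 0.501
grip_force: 25.0
```

```bash
python3 -c "
from h import *
delta([0.5889,-0.2852,0.0523],-0.322)"
```

```text
turn -0.0000 shift [ 0.0004 -0.0002 -0.0001] pos [ 0.5885 -0.2853  0.0522] yaw -0.3220 j6 1.42
```

>>> {"name": "tcp_steps", "arguments": {"motion": [[0.4,0,0,-0.0125,0],[0.4,0,0,-0.025,0],[0.4,0,0,-0.0375,0],[0.4,0,0,-0.0375,0],[0.4,0,0,-0.0375,0],[0.4,0,0,-0.025,0],[0.4,0,0,0,0],[0.4,0,0,0,0]]}}

```text
time_s: 37.78
ee_pos: [0.5887, -0.2853, 0.1931]
eef_rot: [3.1, -0.504, 0.003]
force: [0.1, -0.4, -3.2]
width: 0.499
grip_force: 25.0
```

```bash
python3 -c "
from h import *
delta([0.527,-0.0466,0.2],-0.322)"
```

```text
turn -0.0000 shift [-0.1341 -0.2069 -0.0069] pos [ 0.5887 -0.2853  0.1931] yaw -0.3220 j6 1.42
```

Converted, -0.0296 m / 0.8 = -0.037, -0.0294 m / 0.8 = -0.0368.

>>> {"name": "tcp_steps", "arguments": {"motion": [[0.4,-0.024,-0.037,0,0],[0.4,-0.024,-0.037,0,0],[0.4,-0.024,-0.037,0,0],[0.4,-0.024,-0.037,0,0],[0.4,-0.024,-0.037,0,0],[0.4,-0.024,-0.037,0,0],[0.4,-0.0241,-0.0368,0,0],[0.4,0,0,0,0],[0.4,0,0,0,0],[0.4,0,0,0,0]]}}

```text
time_s: 38.62
ee_pos: [0.5258, -0.0463, 0.1908]
eef_rot: [3.101, -0.502, -0.003]
force: [0.3, 0.4, -3.1]
width: 0.499
grip_force: 25.0
```

>>> {"name": "tcp_steps", "arguments": {"motion": [[0.4,0,0,0.0375,0],[0.4,0,0,0.05,0],[0.4,0,0,0.0375,0],[0.4,0,0,0.025,0],[0.4,0,0,0.01,0],[0.4,0,0,0,0],[0.4,0,0,0,0],[0.4,0,0,0,0]]}}

```text
time_s: 39.28
ee_pos: [0.5275, -0.0469, 0.0652]
eef_rot: [-3.101, 0.505, -0.003]
force: [0.2, -0.4, -2.1]
width: 0.495
grip_force: 25.0
```

```bash
python3 -c "
from h import *
delta([0.5266,-0.0465,0.0582],-0.322)"
```

```text
turn -0.0007 shift [-0.001  -0.0001  0.007 ] pos [ 0.5275 -0.0469  0.0652] yaw -0.3227 j6 1.78
```

Converted, 0.004 m / 0.8 = 0.005, 0.0015 m / 0.8 = 0.0019.

>>> {"name": "tcp_steps", "arguments": {"motion": [[0.4,0,0,0.005,0],[0.4,0,0,0.0019,0],[0.4,0,0,0,0],[0.4,0,0,0,0]]}}

```text
time_s: 39.62
ee_pos: [0.5266, -0.0462, 0.059]
eef_rot: [-3.101, 0.503, -0.001]
force: [-0.1, 0.3, -2.2]
width: 0.501
grip_force: 25.0
```

>>> {"name": "tcp_steps", "arguments": {"motion": [[0.4,0,0,0.0015,0],[0.4,0,0,0,0],[0.4,0,0,0,0]]}}

```text
time_s: 39.87
ee_pos: [0.5268, -0.0462, 0.0581]
eef_rot: [-3.101, 0.503, -0.002]
force: [-1.2, 1.4, 6.4]
width: 0.499
grip_force: 25.0
```

```bash
python3 -c "
from h import *
delta([0.5266,-0.0465,0.0582],-0.322)"
```

```text
turn 0.0001 shift [-0.0001  0.0003 -0.0001] pos [ 0.5268 -0.0462  0.0581] yaw -0.3219 j6 1.78
```

Converted, -0.04 m / 0.8 = -0.05, -0.02 m / 0.8 = -0.025, -0.046 rad / 1.5708 = -0.0293.

>>> {"name": "tcp_steps", "arguments": {"motion": [[0.55,0,0,0,0],[0.6,0,0,0,0],[0.85,0,0,0,0],[0.85,0,0,-0.025,0],[0.85,0,0,-0.05,0],[0.85,0,0,-0.05,0],[0.85,0,0,-0.05,0],[0.85,0,0,0,-0.0293],[0.85,0,0,0,0],[0.85,0,0,0,0]]}}

```text
time_s: 40.7
ee_pos: [0.5259, -0.0463, 0.1972]
eef_rot: [3.111, -0.434, -0.0]
force: [-0.1, 0.3, -0.7]
width: 0.856
grip_force: 0.0
```

```bash
python3 - <<'E'
from h import *
delta([0.3998,-0.2857,0.2],-0.276)
E
```

```text
turn -0.0011 shift [-0.0561  0.2648 -0.0028] pos [ 0.5259 -0.0463  0.1972] yaw -0.2771 j6 1.74
```

Converted, 0.038 m / 0.8 = 0.0475, 0.0378 m / 0.8 = 0.0473.

>>> {"name": "tcp_steps", "arguments": {"motion": [[0.85,-0.01,0.0473,0,0],[0.85,-0.01,0.0473,0,0],[0.85,-0.01,0.0473,0,0],[0.85,-0.01,0.0473,0,0],[0.85,-0.01,0.0473,0,0],[0.85,-0.01,0.0473,0,0],[0.85,-0.0101,0.0475,0,0],[0.85,0,0,0,0],[0.85,0,0,0,0],[0.85,0,0,0,0]]}}

```text
time_s: 41.53
ee_pos: [0.3994, -0.2851, 0.196]
eef_rot: [-3.11, 0.435, 0.004]
force: [-0.1, 0.4, 0.3]
width: 0.852
grip_force: 0.0
```

>>> {"name": "tcp_steps", "arguments": {"motion": [[0.85,0,0,0.05,0],[0.85,0,0,0.05,0],[0.85,0,0,0.0438,0],[0.85,0,0,0.025,0],[0.85,0,0,0.005,0],[0.85,0,0,0,0],[0.85,0,0,0,0],[0.85,0,0,0,0]]}}

```text
time_s: 42.2
ee_pos: [0.4014, -0.2859, 0.0597]
eef_rot: [3.111, -0.431, 0.003]
force: [0.0, -0.5, -0.6]
width: 0.847
grip_force: 0.0
```

```bash
python3 -c "
from h import *
delta([0.3998,-0.2857,0.053],-0.276)"
```

```text
turn 0.0009 shift [-0.0016  0.0002  0.0067] pos [ 0.4014 -0.2859  0.0597] yaw -0.2751 j6 1.20
```

Converted, 0.005 m / 0.8 = 0.0063, -0.0005 m / 0.8 = -0.0006.

>>> {"name": "tcp_steps", "arguments": {"motion": [[0.85,-0.0006,0,0.0063,0],[0.85,0,0,0,0],[0.5,0,0,0,0],[0.4,0,0,0,0],[0.4,0,0,0,0],[0.4,0,0,0,0],[0.4,0,0,0,0],[0.4,0,0,0,0],[0.4,0,0,0,0]], "grip_n": 25}}

```text
time_s: 42.95
ee_pos: [0.3998, -0.2857, 0.0535]
eef_rot: [3.112, -0.432, 0.0]
force: [-0.7, -0.2, 3.5]
width: 0.564
grip_force: 25.0
```

```bash
python3 -c "
from h import *
delta([0.3998,-0.2857,0.053],-0.276)"
```

```text
turn -0.0000 shift [ 0.     -0.      0.0005] pos [ 0.3998 -0.2857  0.0535] yaw -0.2760 j6 1.20
```

>>> {"name": "tcp_steps", "arguments": {"motion": [[0.4,0,0,-0.0125,0],[0.4,0,0,-0.025,0],[0.4,0,0,-0.0375,0],[0.4,0,0,-0.0375,0],[0.4,0,0,-0.0375,0],[0.4,0,0,-0.025,0],[0.4,0,0,0,0],[0.4,0,0,0,0]]}}

```text
time_s: 43.62
ee_pos: [0.4, -0.2858, 0.1944]
eef_rot: [3.111, -0.432, 0.003]
force: [0.3, 0.1, -2.9]
width: 0.566
grip_force: 25.0
```

```bash
python3 - <<'E'
from h import *
delta([0.4921,0.0204,0.2],-0.276)
p=optics.read_camera('top')
c=p['pixels'][230:370,250:390]; cv2.imwrite('pics/t6.png',cv2.resize(c[...,::-1],None,fx=4,fy=4,interpolation=cv2.INTER_CUBIC))
E
```

```text
turn 0.0000 shift [ 0.0052 -0.3197 -0.0056] pos [ 0.4    -0.2858  0.1944] yaw -0.2760 j6 1.20
```

View pics/t6.png

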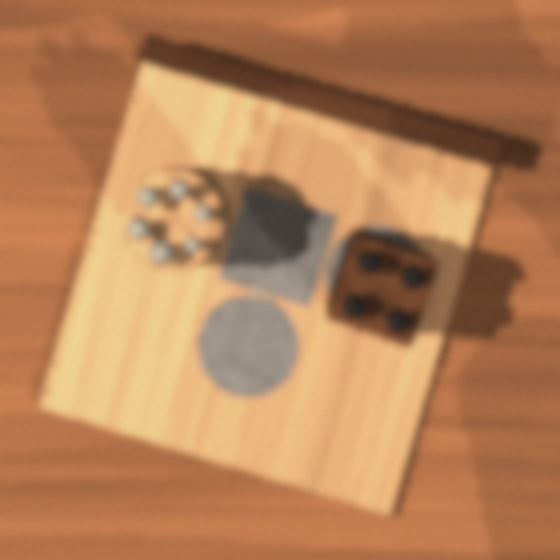

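Both returned stands are upright on their patches. The tin's patch is free at crop (248,345).

Converted, -0.0357 m / 0.8 = -0.0446, -0.0355 m / 0.8 = -0.0444.

>>> {"name": "tcp_steps", "arguments": {"motion": [[0.4,0.0008,-0.0444,0,0],[0.4,0.0008,-0.0444,0,0],[0.4,0.0008,-0.0444,0,0],[0.4,0.0008,-0.0444,0,0],[0.4,0.0008,-0.0444,0,0],[0.4,0.0008,-0.0444,0,0],[0.4,0.0008,-0.0444,0,0],[0.4,0.0008,-0.0444,0,0],[0.4,0.0008,-0.0446,0,0],[0.4,0,0,0,0],[0.4,0,0,0,0],[0.4,0,0,0,0]]}}

```text
time_s: 44.67
ee_pos: [0.4907, 0.0204, 0.1918]
eef_rot: [3.111, -0.431, -0.005]
force: [0.4, -0.4, -0.6]
width: 0.565
grip_force: 25.0
```

>>> {"name": "tcp_steps", "arguments": {"motion": [[0.4,0,0,0.0375,0],[0.4,0,0,0.05,0],[0.4,0,0,0.0375,0],[0.4,0,0,0.025,0],[0.4,0,0,0.01,0],[0.4,0,0,0,0],[0.4,0,0,0,0],[0.4,0,0,0,0]]}}

```text
time_s: 45.33
ee_pos: [0.4929, 0.02, 0.0665]
eef_rot: [-3.111, 0.434, -0.003]
force: [0.1, 0.0, -1.8]
width: 0.57
grip_force: 25.0
```

```bash
python3 -c "
from h import *
delta([0.4921,0.0204,0.0595],-0.276)"
```

```text
turn -0.0009 shift [-0.0009 -0.0002  0.007 ] pos [0.4929 0.02   0.0665] yaw -0.2769 j6 1.86
```

Converted, 0.004 m / 0.8 = 0.005, 0.0015 m / 0.8 = 0.0019.

>>> {"name": "tcp_steps", "arguments": {"motion": [[0.4,0,0,0.005,0],[0.4,0,0,0.0019,0],[0.4,0,0,0,0],[0.4,0,0,0,0]]}}

```text
time_s: 45.67
ee_pos: [0.4922, 0.0206, 0.0603]
eef_rot: [-3.112, 0.432, -0.001]
force: [0.6, -0.5, -1.5]
width: 0.566
grip_force: 25.0
```

>>> {"name": "tcp_steps", "arguments": {"motion": [[0.4,0,0,0.0015,0],[0.4,0,0,0,0],[0.4,0,0,0,0]]}}

```text
time_s: 45.92
ee_pos: [0.4924, 0.0206, 0.0595]
eef_rot: [-3.112, 0.432, -0.001]
force: [-2.1, 0.2, 7.9]
width: 0.569
grip_force: 25.0
```

```bash
python3 -c "
from h import *
delta([0.4921,0.0204,0.0595],-0.276)"
```

```text
turn 0.0002 shift [-0.0003  0.0003  0.    ] pos [0.4924 0.0206 0.0595] yaw -0.2758 j6 1.86
```

Converted, -0.04 m / 0.8 = -0.05, -0.02 m / 0.8 = -0.025.

>>> {"name": "tcp_steps", "arguments": {"motion": [[0.6,0,0,0,0],[0.7,0,0,0,0],[0.85,0,0,0,0],[0.85,0,0,-0.025,0],[0.85,0,0,-0.05,0],[0.85,0,0,-0.05,0],[0.85,0,0,-0.05,0],[0.85,-0.0125,0.0175,-0.05,0],[0.85,-0.015,0.0175,-0.05,0],[0.85,-0.0125,0.0175,-0.05,0],[0.85,0,0,-0.05,0],[0.85,0,0,-0.025,0]]}}

```text
time_s: 46.92
ee_pos: [0.4524, -0.0102, 0.378]
eef_rot: [-3.111, 0.433, -0.01]
force: [1.4, -0.4, 1.0]
width: 0.852
grip_force: 0.0
```

>>> {"name": "tcp_steps", "arguments": {"motion": [[0.85,0,0,0,0],[0.85,0,0,0,0]]}}

```text
time_s: 47.08
ee_pos: [0.4521, -0.0098, 0.374]
eef_rot: [-3.111, 0.432, -0.004]
force: [-0.3, -0.3, 0.2]
width: 0.849
grip_force: 0.0
```

```bash
python3 - <<'E'
from h import *
import pickle
delta([0.4501,-0.0124,0.3808],-0.2788)
p=optics.read_camera('wrist'); w=pickle.load(open('w.pkl','rb'))
P=lambda r:(r['pixels'][60:215,215:370][...,::-1])
cv2.imwrite('pics/cmp.png',cv2.resize(np.hstack([P(w),P(p)]),None,fx=2.55,fy=2.55,interpolation=cv2.INTER_CUBIC))
pickle.dump(p,open('w7.pkl','wb'))
print(p['tvec'],w['tvec'],p['rvec'],w['rvec'])
hs=cv2.cvtColor(p['pixels'],cv2.COLOR_RGB2HSV)[60:215,215:370]
m=((hs[...,1]<40)&(hs[...,2]>190)).astype(np.uint8);n,l,s,c=cv2.connectedComponentsWithStats(m);k=1+np.argmax(s[1:,4])
print('tin',pix(p,*(c[k]+[215,60]),.11),s[k])
for t in "punch_stand file_stand tin doming_block".split():
    print(t,[(c2w(p,d['centre']),round(d['conf'],2)) for d in tip_of(p,t)])
E
```

```text
turn 0.0027 shift [-0.0012  0.0031 -0.0068] pos [ 0.4521 -0.0098  0.374 ] yaw -0.2761 j6 1.80
[0.1126 0.3369 0.6622] [0.1103 0.3321 0.669 ] [-1.7717  2.3404  0.3628] [-1.7669  2.3416  0.3653]
tin [0.4913 0.0201 0.11  ] [  51   98   40   41 1256]
punch_stand [(array([0.5596, 0.0527, 0.009 ]), 0.75), (array([0.6638, 0.232 , 0.0026]), 0.6), (array([0.5277, 0.2896, 0.0389]), 0.33)]
file_stand [(array([ 0.5257, -0.0441,  0.0127]), 0.67)]
tin [(array([0.4895, 0.0181, 0.0106]), 0.75)]
doming_block [(array([0.5554, 0.0494, 0.0077]), 0.34), (array([0.5422, 0.0044, 0.0027]), 0.18)]
```

View pics/cmp.png

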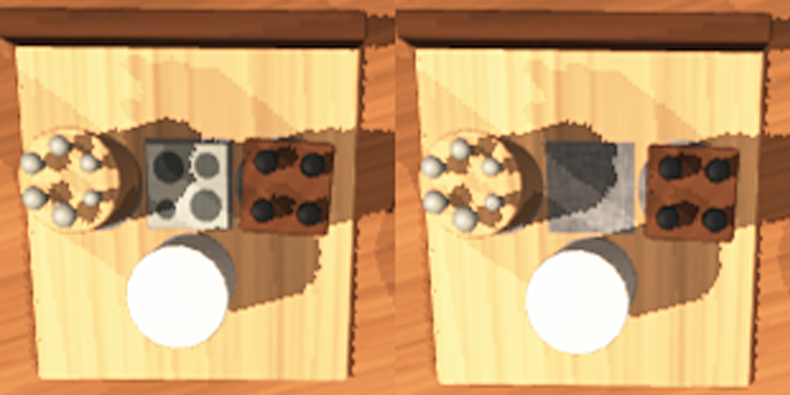

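Before on the left, now on the right: all three stands are upright, and the tin is within 1 mm of where it stood. I'll check the file stand numerically from its top corners in this pair: before (245,138), (333,145), (328,235), (240,232), now (253,145), (345,152), (337,242), (248,238).

```bash
python3 - <<'E'
from h import *
import pickle
for f,c,pc in (('w.pkl',[(245,138),(333,145),(328,235),(240,232)],(70,180)),('w7.pkl',[(253,145),(345,152),(337,242),(248,238)],(74,185))):
    p=pickle.load(open(f,'rb')); g=lambda a:pix(p,215+a[0]/2.55,60+a[1]/2.55,.09)[:2]
    print(np.mean([g(a) for a in c],0), 'punch',g(pc))
E
```

```text
[ 0.5241 -0.046 ] punch [0.5568 0.0545]
[ 0.5229 -0.0463] punch [0.5564 0.0553]
```

```bash
python3 -c "
from bench import arm
print(arm.sign_off())"
```

```text
the job is handed in; nothing more can be done
None
```

The job is handed in at about 47 s: the doming block lies flat, hollows up, on the middle of the stump, and all three stands are upright within about 1–2 mm of where they stood; the file stand was set down on the mat too hard (about 37 N at the wrist), but it stayed upright.

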